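# Sort washed guide pillars onto the drying rack and turn on its air

### The arm

A 6-joint arm with a two-finger parallel gripper is mounted at the origin on the work surface. World frame = base frame: x ahead of the robot, y to its left, z up, the work surface at z = 0. Lengths are in m, angles in rad, forces in N, time in s.
With the tool pointing down it reaches from about 0.375 to 0.925 m from the base axis. Payload 5.7 kg.
Tool frame: the origin (TCP) lies at the very end of the fingers, on their centre line; the grasp point (between the pads) lies 19 mm behind it; z points along the fingers, y is the line along which they close (so a half turn about z gives the same grasp; the last joint's range is limited). The gripper opens to 88 mm and grips with 3 to 60 N. Pads are 20 mm wide; open, the fingers measure 115 mm over their backs; the gripper's body (75 mm by 178 mm) begins 61 mm behind the grasp point.
Start: joints at [1.207, 0.359, 1.51, -0, 1.272, -0.115], TCP at [0.148, 0.581, 0.188] pointing down, gripper open.
Joint ranges: [-2.97, 2.97], [-1.01, 2.36], [0.21, 2.38], [-0.96, 4.11], [0.2, 2.71], [-2.98, 2.98]. Speed limits (rad/s): [2.39, 2.39, 3.14, 3.14, 3.14, 3.14].

### API

Orientations are given as a rotation vector (axis times angle).
In Python, from station import manip gives the robot as it stands. Calls block until the motion is done:
- manip.movep(position, orientation): joint-space move of the TCP to a pose.
- manip.movel(position, attitude=None, rate=0.15): straight line of the TCP; attitude=None keeps the orientation; rate is the mean speed in m/s.
- manip.move_j(angles): joint-space move.
- manip.gripper_to(opening): finger opening in m; the grip force is fixed at half the most; returns when the fingers have stopped.
- manip.wait(seconds).
- manip.ik(position, orientation): joint angles nearest the present ones, or None.
- manip.read_camera(name): name is "scene" or "top"; returns a dict with "color" (384x512x3 uint8, blue, green, red), "fx", "fy", "cx", "cy" (pixels), "R" (3x3) and "t" (3): a world point X has camera coordinates R X + t. Camera axes: x right, y down, z forward; pixel columns grow to the right and rows downward; lengths in m; the calibration is good to about 2 mm. A picture is of the moment at which its call begins. There is no depth.
A pose or a line that the arm cannot do raises manip.PlanningError and nothing moves.
- manip.finish_job(): hands the job in; it is judged then, once.
Trained networks look in a picture, given as the dict that the camera call returned (one of the last four; its "shot" number tells which), for a name from the list of things; names that differ only in an ending like _2 or _b are one class to them, and where a whole thing is asked for, a point or a joint stands for the part that bears it (a point fixed in the world has none). Each returns a list of dicts, best first, with "p" (0 to 1); they miss things now and then, are a little off and sometimes report something else, mostly with a low value. They report only what shows in the picture. A call takes as long as a camera call. They do not tell look-alikes from the thing itself.
- manip.recognise(query, picture): "xy" ([column, row] in pixels, amid what is visible of it).
- manip.regions_of(query, picture): "pixels" (384x512 bool, what is visible of it) and "xy" ([column, row] in pixels, amid what is visible of it).
- manip.tip_of(query, picture): "xy" ([column, row] in pixels: a listed point, or the origin of a listed thing).
Readings, each from a call of its own:
- manip.read_time(): time.
- manip.read_q(): joint angles.
- manip.read_joint_velocities(): joint speeds.
- manip.read_joint_efforts(): joint torques, N m.
- manip.read_ee_pos(): TCP position.
- manip.read_tool_rot(): TCP orientation.
- manip.read_contact_force(): force on the tool from outside, world axes, zero at the start.
- manip.read_moment(): the same for the moment, N m.
- manip.read_finger_gap(): finger opening in m.
- manip.read_gripper_force(): force on a finger pad.
Only numpy, scipy, OpenCV 4.12 (cv2) and the standard library are available. Lean on these libraries where they do the work, as an engineer would, in place of code of your own. Each camera call takes 0.05 s, during which the arm holds its last target. There are 200 camera calls.

### The job

Lay the three loose guide pillars on the sloping drying rack, each in the empty place of the row whose sample pillar has its length, lying fully down in its seats. Then, once all three lie there, turn the air valve's red lever to half open (45 degrees, over the yellow mark) and let go. Leave the other things on the bench where they are.

Things in the scene. Friction and masses are not known exactly. Their poses are not given: they have to be found in the camera images.
- pillar_short: The short loose guide pillar: bright steel bar, 22 mm diameter, a black 26 mm square cap (16 mm long) on each end, 90 mm long over all, about 220 g. The three differ only in length (90, 120, 150 mm). Starts lying level on the table right of the rack. Origin at its middle (13 mm above what it lies on), x along its length (ends alike), z up at the start. Grip the bare steel.
- place_short: Empty place of the short row on the sloping rack, for the 90 mm pillar. Origin: the middle of a pillar lying there (about 147 mm above the table); x up the slope, away from the robot, z the slope's normal (24 degrees off vertical, leaning to the robot), y left. 102 mm between its two end stops (6 mm play at each end). Which row is left, middle or right on the rack changes.
- sample_short (a point): Middle of the short row's sample: a pillar like the loose ones, 90 mm long, screwed down in the same row, parallel to the empty place and 66 mm left of it (place y = +66 mm). The next row's sample, or nothing, lies 66 mm right of the place: open the gripper to at most 70 mm there.
- pillar_medium: The medium loose guide pillar: bright steel bar, 22 mm diameter, a black 26 mm square cap (16 mm long) on each end, 120 mm long over all, about 280 g. The three differ only in length (90, 120, 150 mm). Starts lying level on the table right of the rack. Origin at its middle (13 mm above what it lies on), x along its length (ends alike), z up at the start. Grip the bare steel.
- place_medium: Empty place of the medium row on the sloping rack, for the 120 mm pillar. Origin: the middle of a pillar lying there (about 147 mm above the table); x up the slope, away from the robot, z the slope's normal (24 degrees off vertical, leaning to the robot), y left. 132 mm between its two end stops (6 mm play at each end). Which row is left, middle or right on the rack changes.
- sample_medium (a point): Middle of the medium row's sample: a pillar like the loose ones, 120 mm long, screwed down in the same row, parallel to the empty place and 66 mm left of it (place y = +66 mm). The next row's sample, or nothing, lies 66 mm right of the place: open the gripper to at most 70 mm there.
- pillar_long: The long loose guide pillar: bright steel bar, 22 mm diameter, a black 26 mm square cap (16 mm long) on each end, 150 mm long over all, about 340 g. The three differ only in length (90, 120, 150 mm). Starts lying level on the table right of the rack. Origin at its middle (13 mm above what it lies on), x along its length (ends alike), z up at the start. Grip the bare steel.
- place_long: Empty place of the long row on the sloping rack, for the 150 mm pillar. Origin: the middle of a pillar lying there (about 147 mm above the table); x up the slope, away from the robot, z the slope's normal (24 degrees off vertical, leaning to the robot), y left. 162 mm between its two end stops (6 mm play at each end). Which row is left, middle or right on the rack changes.
- sample_long (a point): Middle of the long row's sample: a pillar like the loose ones, 150 mm long, screwed down in the same row, parallel to the empty place and 66 mm left of it (place y = +66 mm). The next row's sample, or nothing, lies 66 mm right of the place: open the gripper to at most 70 mm there.
- rack: Fixed drying rack, 424 mm wide, sloping up at 24 degrees away from the robot, with three rows 132 mm apart. Origin on the table under its middle, x away from the robot, y left, z up. Each place: a white seat 22 mm long under each pillar end, floor 13 mm below the place's origin, cheeks 17 mm either side up to 1 mm above it, end stops to 3 mm above; open between, fingertips may go 20 mm below.
- air_bar (a point): Middle of the rack's blue air bar: level, along rack y, 20 mm thick, 321 mm above the table, nozzles to 20 mm below its axis, held at both ends by level arms from posts on the far side. It hangs over the upper ends of the places (in a place's axes at x = +125, z = +135 mm), in the way of coming straight down: come from the robot's side with the tool along the slope's normal.
- valve_lever (a joint): Opening angle of the air valve's lever in rad: 0 closed, 1.571 fully open; the lever turns anticlockwise seen from above as it opens. It starts between 0 and 0.2, stays where it is left, and needs about 0.2 N m (2 to 3 N at the grip). Half open is 45 degrees (0.785), where the lever lies over the yellow mark on the white dial.
- lever_grip (a point): The point to grip on the valve's red lever sleeve (18 mm wide, 16 mm thick, 75 mm long): in its middle, 88 mm above the table, 85 mm from the turning axis. The axes turn with the lever: y points from here back along the lever to the turning axis, z up. Free air of 70 mm below the outer part of the lever.
- valve: The fixed brass quarter-turn air valve on a dark plate 70 mm square, in front of the rack on the left; origin on the table, on the lever's vertical turning axis. x and y level: the closed lever points along -y, the fully open one along +x; the yellow half-open mark lies midway between.
- ink_tin: Bystander: blue-banded ink tin, 64 mm diameter, 75 mm tall; origin at the centre of its underside.
- screwdriver: Bystander: screwdriver lying on the table.
- print_pad: Bystander: red domed printing pad on a 70 x 50 mm aluminium plate, 46 mm tall, in front of the rack; origin at the centre of its underside.
- blow_gun: Bystander: orange air blow gun lying on the table, about 190 mm long, 26 mm tall.
- spanner: Bystander: spanner lying on the table at the left.
Things that resemble listed ones, but are neither listed nor needed, are in the scene too. Leave any white look-alike of the pillar_short alone.

How it is judged:
By the outcome, as a careful person would: the job done as asked, in the order asked, and still so for the second after the job is handed in, with the robot touching nothing.
It also fails if it takes over 72 s, if anything falls off the work surface, if the arm or the gripper's body presses on something with over 40 N, if the wrist force passes 120 N, or if a joint passes its speed limit or range.

## Working session

There is one attempt and no reset: what is moved stays moved. The work goes in short steps, each a Python script; the robot and the scene stay as the last script left them, time stands still between calls to the robot, and variables do not carry over. Pictures are saved under pics/ and viewed, at most 10 in all, crops included, and the job is handed in when it is done.

```bash
ls; mkdir -p pics; python3 - <<'E'
from station import manip as m
import cv2,pickle
for c in ("scene","top"):
    p=m.read_camera(c); cv2.imwrite(f"pics/{c}0.png",cv2.resize(p["color"],(800,600),interpolation=cv2.INTER_CUBIC))
    print(c,p["fx"],p["cx"],p["cy"],p["R"].round(3).tolist(),p["t"])
    for n in ["pillar_short","pillar_medium","pillar_long","place_short","place_medium","place_long","sample_short","sample_medium","sample_long","rack","air_bar","lever_grip","valve"]:
        r=m.tip_of(n,p); print(n,[([round(float(v)) for v in d["xy"]],round(d["p"],2)) for d in r[:4]])
    pickle.dump(p,open(f"{c}0.pkl","wb"))
print(m.read_time())
E
```

```text
pics
scene 398.68313480457743 254.49202010913015 188.88875248732387 [[0.663, 0.749, 0.01], [0.643, -0.562, -0.521], [-0.384, 0.351, -0.854]] [-0.29357087 -0.2257757   1.66061853]
pillar_short [([155, 238], 0.58), ([172, 272], 0.56), ([170, 206], 0.44)]
pillar_medium [([188, 256], 0.75)]
pillar_long [([211, 242], 0.67)]
place_short [([282, 240], 0.72)]
place_medium [([309, 214], 0.91)]
place_long [([332, 191], 0.7), ([311, 214], 0.55)]
sample_short [([296, 227], 0.87), ([301, 163], 0.22)]
sample_medium [([320, 202], 0.88)]
sample_long [([346, 182], 0.83), ([311, 217], 0.56)]
rack []
air_bar [([344, 192], 0.8)]
lever_grip [([298, 169], 0.52)]
valve [([301, 162], 0.96), ([298, 231], 0.42)]
top 433.57177601171753 259.6136448612558 193.5996415140073 [[0.029, -1.0, -0.003], [-0.996, -0.029, -0.083], [0.083, 0.006, -0.997]] [-0.07635357  0.49283149  1.6126112 ]
pillar_short [([349, 204], 0.7), ([313, 258], 0.6), ([335, 241], 0.47)]
pillar_medium [([172, 207], 0.71), ([322, 204], 0.7)]
pillar_long [([301, 204], 0.82), ([211, 117], 0.56), ([306, 155], 0.25), ([350, 145], 0.23)]
place_short [([270, 141], 0.86), ([304, 154], 0.54)]
place_medium [([228, 142], 0.95)]
place_long [([114, 226], 0.39)]
sample_short [([248, 144], 0.69), ([271, 142], 0.25)]
sample_medium [([208, 146], 0.81), ([223, 151], 0.66), ([307, 154], 0.28)]
sample_long [([175, 152], 0.77)]
rack [([225, 151], 0.68), ([268, 140], 0.44), ([307, 158], 0.42), ([324, 206], 0.39)]
air_bar [([212, 117], 0.72), ([350, 144], 0.45), ([176, 153], 0.39)]
lever_grip [([192, 200], 0.76), ([221, 151], 0.48), ([390, 195], 0.2)]
valve [([171, 207], 0.85)]
1.4
```

View pics/scene0.png

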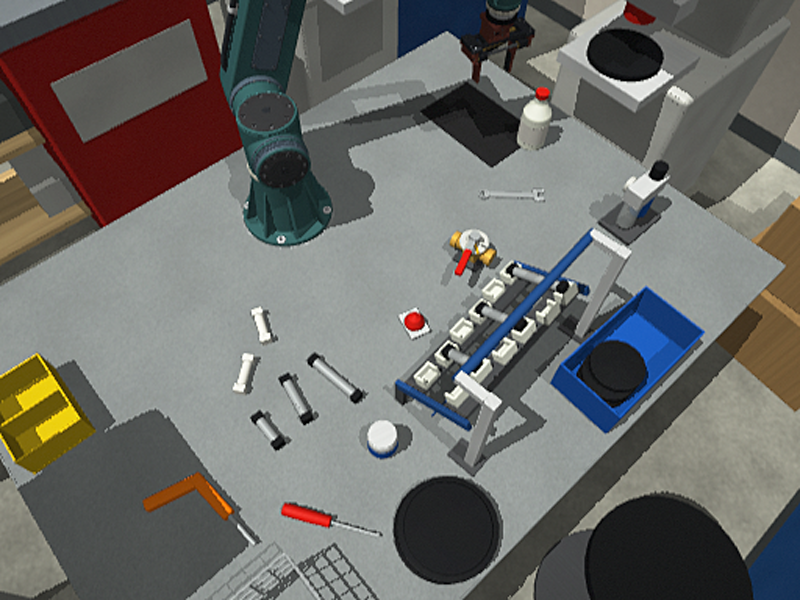

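View pics/top0.png

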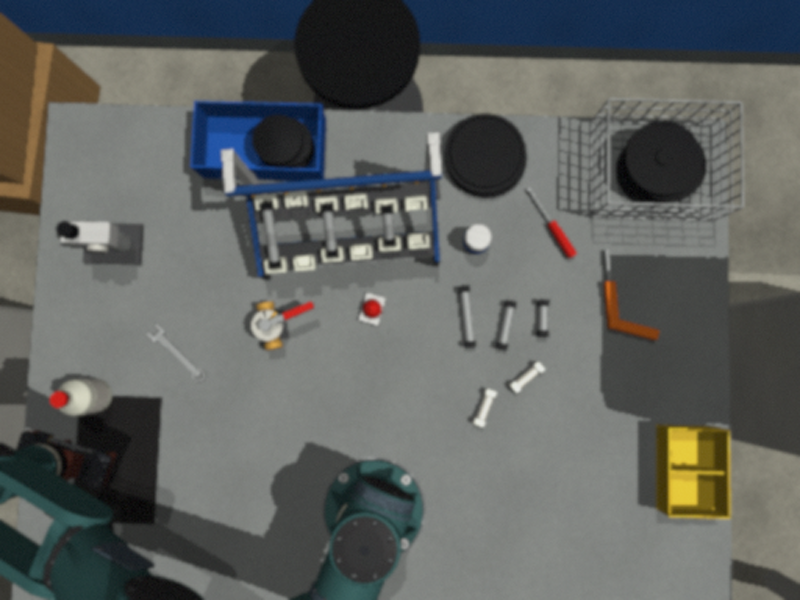

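The long, medium and short rows run left to right on the rack. In the top view, the loose pillars are at about (466,317) for long, (506,325) for medium and (541,318) for short. The white look-alikes lie below them, and the lever sleeve is at about (298,312). Next I'll fit exact poses.

```bash
cat > vis.py <<'E'
import numpy as np,cv2,pickle
from scipy.optimize import minimize,least_squares
from scipy.spatial.transform import Rotation as Ro
A=np.deg2rad(24)
def proj(p,X):
    c=np.atleast_2d(X)@np.array(p["R"]).T+np.array(p["t"]); return np.c_[p["fx"]*c[:,0]/c[:,2]+p["cx"],p["fy"]*c[:,1]/c[:,2]+p["cy"]]
def ray(p,xy,z):
    R=np.array(p["R"]);o=-R.T@p["t"];d=R.T@[(xy[0]-p["cx"])/p["fx"],(xy[1]-p["cy"])/p["fy"],1]; return o+d*(z-o[2])/d[2]
def box(x0,x1,h,g=None):
    g=h if g is None else g
    return np.array([[x,y,z] for x in(x0,x1) for y in(-h,h) for z in(-g,g)])
def pillar(L): return [box(-L/2,-L/2+.016,.013),box(L/2-.016,L/2,.013),box(-L/2,L/2,.011,.011)]
S=8
def render(p,parts,off,shape):
    im=np.zeros((shape[0]*S,shape[1]*S),np.uint8)
    for X in parts:
        u=(proj(p,X)-off+.5)*S-.5
        cv2.fillConvexPoly(im,cv2.convexHull(u.astype(np.float32)).round().astype(int),1)
    return im.reshape(shape[0],S,shape[1],S).mean((1,3))
def rackpt(r,x,y,z):  # place axes, row-centred y
    R=np.array([[np.cos(A),0,-np.sin(A)],[0,1,0],[np.sin(A),0,np.cos(A)]])
    v=R@[x,y,z]+[0,0,.147]; c,s=np.cos(r[2]),np.sin(r[2])
    return np.array([r[0]+c*v[0]-s*v[1],r[1]+s*v[0]+c*v[1],v[2]])
SY=dict(long=.165,medium=.033,short=-.099)
E
cat > a.py <<'E'
from vis import *
from station import manip as m
P={c:pickle.load(open(f"{c}0.pkl","rb")) for c in("scene","top")}
guess=dict(long=(298,203),medium=(324,208),short=(346,203)); L=dict(long=.15,medium=.12,short=.09)
for n in L:
    g=ray(P["top"],guess[n],.013); M={}
    for c,p in P.items():
        gp=proj(p,g)[0]
        rr=[d for k in L for d in m.regions_of("pillar_"+k,p) if np.hypot(*(np.array(d["xy"])-gp))<7]
        if rr: b=max(rr,key=lambda d:d["p"]);M[c]=b["pixels"]; print(n,c,round(b["p"],2),b["pixels"].sum(),np.round(np.array(b["xy"])-gp,1))
    def cost(v,cams):
        e=0
        for c in cams:
            p=P[c]; o=(proj(p,g)[0]-30).round(); i,j=o.astype(int)[::-1]
            Rz=Ro.from_euler("z",v[2]).as_matrix()
            im=render(p,[X@Rz.T+[v[0],v[1],.013] for X in pillar(L[n])],o,(60,60))
            e+=((im-M[c][i:i+60,j:j+60])**2).sum()
        return e
    for cams in [list(M)]+[[c] for c in M]:
        best=min((minimize(cost,[g[0],g[1],a],args=(cams,),method="Nelder-Mead",options=dict(initial_simplex=[[g[0],g[1],a],[g[0]+.01,g[1],a],[g[0],g[1]+.01,a],[g[0],g[1],a+.15]])) for a in(-.2,.2,0)),key=lambda r:r.fun)
        print(n,cams,best.x.round(4),round(best.fun,1))
obs=[]
for c,p in P.items():
    for n,y in SY.items():
        for q,yy in(("sample_",y),("place_",y-.066)):
            for d in m.tip_of(q+n,p): obs.append((c,q+n,np.array(d["xy"]),(0,yy,0),d["p"]))
    for d in m.tip_of("air_bar",p): obs.append((c,"air",np.array(d["xy"]),(.125,0,.135),d["p"]))
def res(r): return np.concatenate([(proj(P[c],rackpt(r,*X))[0]-xy)*w for c,_,xy,X,w in obs])
s=least_squares(res,[.62,.12,0],loss="cauchy",f_scale=1.5)
print("rack",s.x.round(4))
for o in obs: print(o[0],o[1],(proj(P[o[0]],rackpt(s.x,*o[3]))[0]-o[2]).round(1),round(o[4],2))
for c,p in P.items():
    for q in("sample_long","place_short","rack","valve_lever"):
        print(c,q,[(round(d["p"],2),int(d["pixels"].sum()),np.round(d["xy"]).tolist()) for d in m.regions_of(q,p)[:4]])
    for q in("lever_grip","valve","print_pad","ink_tin"): print(c,q,[(round(d["p"],2),ray(p,d["xy"],.088 if q=="lever_grip" else 0).round(4).tolist()) for d in m.tip_of(q,p)[:2]])
E
python3 a.py
```

```text
long scene 0.74 327 [-1.8 -1.5]
long top 0.54 255 [-0.1 -2.5]
long ['scene', 'top'] [ 0.4649 -0.2086  0.1283] 51.2
long ['scene'] [ 0.4639 -0.2085  0.1237] 25.7
long ['top'] [ 0.4673 -0.2087  0.1316] 20.8
medium scene 0.63 250 [-1.7 -1.6]
medium top 0.57 200 [-2.2 -5.6]
medium ['scene', 'top'] [ 0.4486 -0.3043 -0.182 ] 46.3
medium ['scene'] [ 0.4464 -0.3041 -0.1859] 17.1
medium ['top'] [ 0.4511 -0.3044 -0.1918] 24.3
short scene 0.61 221 [-1.1 -1.2]
short top 0.51 131 [-0.3  0.5]
short ['scene', 'top'] [ 0.4657 -0.3917  0.002 ] 52.0
short ['scene'] [ 0.4655 -0.3919  0.0034] 11.6
short ['top'] [ 0.4647 -0.3907  0.0108] 39.7
rack [0.6458 0.0852 0.108 ]
scene sample_long [-1.7 -3.8] 0.83
scene sample_long [ 33.1 -39. ] 0.56
scene place_long [ 0.8 -1.3] 0.7
scene place_long [ 21.7 -24.4] 0.55
scene sample_medium [ 1.  -0.2] 0.88
scene place_medium [-0.   0.9] 0.91
scene sample_short [-0.2  1.1] 0.87
scene sample_short [-4.8 65.2] 0.22
scene place_short [0.7 2.9] 0.72
scene air [-3.8  0.1] 0.8
top sample_long [-3.2 -1.4] 0.77
top place_long [ 77.1 -76.9] 0.39
top sample_medium [1.8 0.8] 0.
[... 570 characters left out ...]
 (0.5, 714, [320.0, 200.0])]
scene lever_grip [(0.52, [0.4715, 0.1878, 0.088])]
scene valve [(0.96, [0.4183, 0.2686, 0.0]), (0.42, [0.6259, 0.0449, 0.0])]
scene print_pad [(0.49, [0.475, 0.0285, 0.0]), (0.42, [0.5943, 0.3303, 0.0])]
scene ink_tin [(0.7, [0.6546, -0.2371, 0.0]), (0.52, [0.6081, 0.3328, 0.0])]
top sample_long [(0.84, 721, [178.0, 150.0])]
top place_short [(0.89, 664, [253.0, 139.0])]
top rack [(0.84, 3851, [218.0, 124.0])]
top valve_lever [(0.45, 227, [183.0, 202.0])]
top lever_grip [(0.76, [0.4583, 0.18, 0.088]), (0.48, [0.6404, 0.0827, 0.088])]
top valve [(0.85, [0.4348, 0.2749, 0.0])]
top print_pad [(0.65, [0.4684, 0.0121, 0.0])]
top ink_tin [(0.85, [0.6519, -0.2314, 0.0])]
```

```bash
cat > b.py <<'E'
from vis import *
import sys
P={c:pickle.load(open(f"{c}0.pkl","rb")) for c in("scene","top")}
r=[float(v) for v in sys.argv[1:4]]
LL=dict(long=.15,medium=.12,short=.09)
out=[]
for c,(x0,y0,w,h) in dict(top=(155,105,130,80),scene=(255,155,115,125)).items():
    p=P[c];K=6 if c=="top" else 4
    def draw(im):
        U=lambda X:((proj(p,X)-[x0,y0]+.5)*K-.5)
        def poly(pts,col): cv2.polylines(im,[(U(np.array(pts))*16).round().astype(int)],True,col,1,cv2.LINE_AA,4)
        for n,y in SY.items():
            l=LL[n]/2
            for s in(-1,1):
                poly([rackpt(r,s*a,y+b,.013) for a,b in((l,-.013),(l,.013),(l-.016,.013),(l-.016,-.013))],(0,255,0))
                poly([rackpt(r,s*a,y-.066+b,.001) for a,b in((l+.006,-.017),(l+.006,.017),(l-.016,.017),(l-.016,-.017))],(0,0,255))
        poly([rackpt(r,.125,-.2,.135),rackpt(r,.125,.2,.135)],(0,255,255))
    im=cv2.resize(p["color"][y0:y0+h,x0:x0+w],None,fx=K,fy=K,interpolation=cv2.INTER_CUBIC); draw(im); out.append(im)
cv2.imwrite(f"pics/{sys.argv[4]}_top.png",out[0]);cv2.imwrite(f"pics/{sys.argv[4]}_scene.png",out[1])
E
python3 b.py .6458 .0852 .108 ov1
```

```text
(no output)
```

View pics/ov1_top.png

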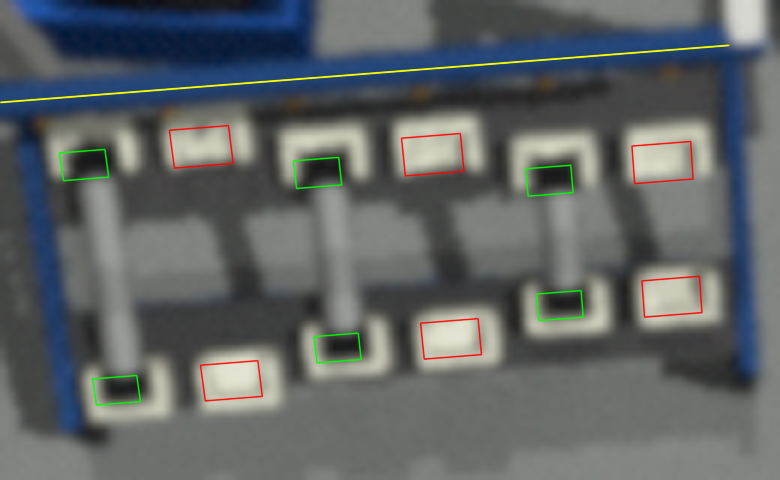

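View pics/ov1_scene.png

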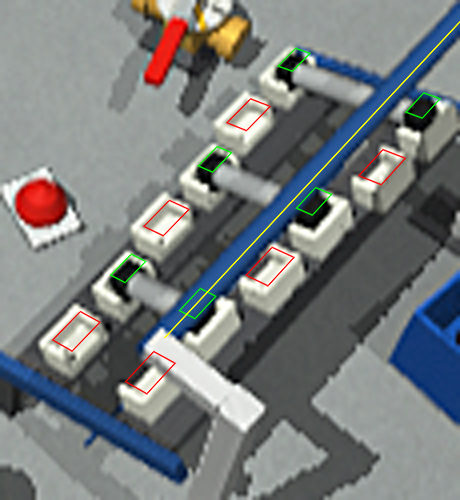

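The overlay is close, with seats and caps offset about 1 px to the right of the model in the top view. I'll refine it on the white-seat masks.

```bash
cat > c.py <<'E'
from vis import *
P={c:pickle.load(open(f"{c}0.pkl","rb")) for c in("scene","top")}
LL=dict(long=.15,medium=.12,short=.09)
r0=[.6458,.0817,.105]
D={}
for c,p in P.items():
    I=p["color"].astype(float); sat=I.max(2)-I.min(2)
    V=np.clip((I.min(2)-110)/90,0,1) # soft whiteness
    cen=proj(p,rackpt(r0,0,0,0))[0]; o=(cen-[75,65]).round(); i,j=o.astype(int)[::-1]
    W=np.zeros((130,150),np.uint8)
    for n,y in SY.items():
        for yy in(y,y-.066):
            for s in((-1,1) if c=="top" else (-1,)):
                u=proj(p,np.array([rackpt(r0,s*(LL[n]/2-.005)+a,yy+b,z) for a in(-.028,.028) for b in(-.03,.03) for z in(-.01,.005)]))-o
                cv2.fillConvexPoly(W,cv2.convexHull(u.astype(np.float32)).round().astype(int),1)
    blue=((I[...,0]-I[...,2])>30).astype(np.uint8); blue=cv2.dilate(blue,np.ones((5,5)))[i:i+130,j:j+150]
    D[c]=(p,V[i:i+130,j:j+150],W*(1-blue),o)
def model(v,p,o,top):
    r=v[:3];t,d,e=v[3:6];seat=[];pil=[]
    for n,y in SY.items():
        l=LL[n]/2
        for s in(-1,1):
            for yy in(y,y-.066):
                seat.append(np.array([rackpt(r,s*a,yy+b,z) for a in(l+.006+e,l-.016) for b in(-.017-t,.017+t) for z in(.001,-d)]))
        q=pillar(LL[n]); pil+=[np.array([rackpt(r,*(k+[0,y,0])) for k in X]) for X in q]
    a=render(p,seat,o,(130,150)); b=render(p,pil,o,(130,150))
    return cv2.GaussianBlur(np.clip(a-b,0,1),(0,0),.6)
def cost(v,cams):
    v=np.array(v)*sc
    return sum(((model(v,D[c][0],D[c][3],c)-D[c][1])**2*D[c][2]).sum() for c in cams)
sc=np.array([.003,.003,.02,.002,.005,.002])
for cams in(["top"],["scene"],["top","scene"]):
    s=minimize(cost,np.array(r0+[.005,.015,.005])/sc,args=(cams,),method="Powell",options=dict(xtol=.02,ftol=1e-5,maxiter=8))
    print(cams,(s.x*sc).round(4),round(s.fun,1),round(cost(np.array(r0+[.005,.015,.005])/sc,cams),1))
# lever: red sleeve centroid, dial white
for c,p in P.items():
    I=p["color"].astype(float); red=(I[...,2]>120)&(I[...,1]<70)&(I[...,0]<70)
    g=proj(p,[.46,.185,.088])[0]; yy,xx=np.nonzero(red); k=np.hypot(xx-g[0],yy-g[1])<18; q=np.c_[xx,yy][k]
    cv,ev=np.linalg.eigh(np.cov(q.T)); m_=q.mean(0); dv=ev[:,1]*np.sqrt(3*cv[1])
    print(c,"sleeve",len(q),m_.round(1),ray(p,m_,.090).round(4),[ray(p,m_+f*dv,.090).round(3).tolist() for f in(-1,1)])
E
time python3 c.py
```

```text
['top'] [0.647  0.0817 0.1134 0.0037 0.0031 0.0046] 150.8 192.4
['scene'] [0.6447 0.0833 0.1138 0.0046 0.0152 0.009 ] 148.8 193.8
['top', 'scene'] [0.6452 0.0815 0.1127 0.0038 0.014  0.005 ] 370.0 386.2
scene sleeve 78 [295.8 167.4] [0.4626 0.1849 0.09  ] [[0.447, 0.219, 0.09], [0.478, 0.151, 0.09]]
top sleeve 87 [189.9 198.2] [0.4652 0.1882 0.09  ] [[0.479, 0.157, 0.09], [0.452, 0.219, 0.09]]
real	0m34.919s
user	0m35.132s
sys	0m0.294s
```

```bash
python3 - <<'E'
from vis import *
P={c:pickle.load(open(f"{c}0.pkl","rb")) for c in("scene","top")}
o=[]
for c,p in P.items():
    u=proj(p,[.435,.25,.07])[0].round().astype(int); print(c,u-20)
    o.append(cv2.resize(p["color"][u[1]-20:u[1]+20,u[0]-20:u[0]+20],(400,400),interpolation=cv2.INTER_CUBIC))
cv2.imwrite("pics/valve.png",np.hstack(o))
E
```

```text
scene [282 137]
top [154 186]
```

View pics/valve.png

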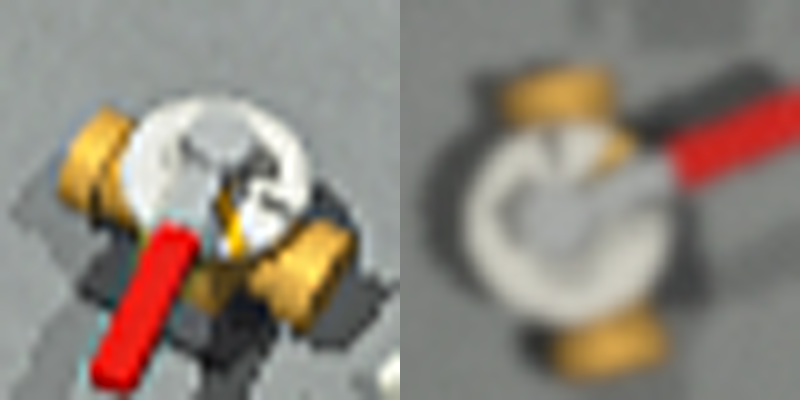

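The yellow mark shows at about (612,150) in the right-hand (top) crop and from (228,190) to (237,245) in the scene crop. The brass ports give the valve's yaw. I'll write the motion helpers, check IK, and place the short pillar first.

```bash
cat > arm.py <<'E'
from vis import *
from station import manip as m
RK=[.6455,.0820,.1133]
PIL=dict(long=(.4655,-.2086,.128),medium=(.4488,-.3043,-.187),short=(.4653,-.3915,.005))
def rv(x,z):
    x=np.array(x,float);z=np.array(z,float);return Ro.from_matrix(np.c_[x,np.cross(z,x),z]).as_rotvec()
def down(yaw,s): return rv([s*np.cos(yaw),s*np.sin(yaw),0],[0,0,-1])
def slope(s):
    e=lambda *v:rackpt(RK,*v)-rackpt(RK,0,0,0)
    return rv(s*e(1,0,0),-e(0,0,1))
D=.009   # tip beyond bar axis
def pp(n,x,z): return rackpt(RK,x,SY[n]-.066,z-D)
def place(n,s):
    x,y,a=PIL[n]; m.gripper_to(.055)
    m.movep([x,y,.13],down(a,s)); m.movel([x,y,.013-D],rate=.12); m.gripper_to(0); g=m.read_finger_gap(); print(n,"gap",g)
    if not .015<g<.03: return print("bad grasp")
    m.movel([x,y,.22],rate=.25); f0=m.read_contact_force(); print("load",np.round(f0,1))
    m.movep(pp(n,-.06,.12),slope(s)); m.movel(pp(n,0,.05)); f0=np.array(m.read_contact_force())
    for z in(.018,.010,.005,.002):
        m.movel(pp(n,0,z),rate=.06); df=np.array(m.read_contact_force())-f0; print(z,df.round(1))
        if np.linalg.norm(df)>18: print("STOP"); return
    m.gripper_to(.045); m.movel(pp(n,0,.08),rate=.2); m.movel(pp(n,-.08,.13),rate=.25); print("t",m.read_time())
E
python3 - <<'E'
from arm import *
q=m.read_q()
for n in PIL:
  for s in(1,-1):
    x,y,a=PIL[n]
    for lab,pos,o in(("pick",[x,y,.004],down(a,s)),("pre",pp(n,-.06,.12),slope(s)),("pl",pp(n,0,0),slope(s))):
        k=m.ik(pos,o); print(n,s,lab,None if k is None else np.round(k,2))
P={c:pickle.load(open(f"{c}0.pkl","rb")) for c in("scene","top")}
for c,ax,ms in(("scene",(303.2,154.3),[(304.3,155.5),(305.2,161)]),("top",(170.5,208),[(174.7,200.5)])):
    for z in(.06,.07,.08): print(c,z,ray(P[c],ax,z).round(4),[ray(P[c],u,z).round(4).tolist() for u in ms])
E
```

```text
long 1 pick [-0.56  0.48  1.89 -0.    0.77  0.89]
long 1 pre [ 0.21  0.06  1.91 -0.06  0.75  1.71]
long 1 pl [ 0.19  0.31  1.83 -0.06  0.58  1.69]
long -1 pick [-0.56  0.48  1.89 -0.    0.77 -2.26]
long -1 pre [ 0.21  0.06  1.91 -0.06  0.75 -1.44]
long -1 pl [ 0.19  0.31  1.83 -0.06  0.58 -1.45]
medium 1 pick [-0.72  0.51  1.82  0.    0.81  1.03]
medium 1 pre [-0.13  0.03  1.94  0.14  0.77  1.24]
medium 1 pl [-0.08  0.3   1.85  0.14  0.58  1.28]
medium -1 pick [-0.72  0.51  1.82 -0.    0.81 -2.11]
medium -1 pre [-0.13  0.03  1.94  0.14  0.77 -1.9 ]
medium -1 pl [-0.08  0.3   1.85  0.14  0.58 -1.87]
short 1 pick [-0.81  0.58  1.66 -0.    0.9   0.75]
short 1 pre [-0.44  0.08  1.89  0.29  0.83  0.85]
short 1 pl [-0.33  0.33  1.8   0.3   0.65  0.92]
short -1 pick [-0.81  0.58  1.66 -0.    0.9  -2.39]
short -1 pre [-0.44  0.08  1.89  0.29  0.83 -2.29]
short -1 pl [-0.33  0.33  1.8   0.3   0.65 -2.22]
scene 0.06 [0.425  0.2663 0.06  ] [[0.4318, 0.2655, 0.06], [0.4524, 0.2496, 0.06]]
scene 0.07 [0.4294 0.2603 0.07  ] [[0.4362, 0.2594, 0.07], [0.4566, 0.2437, 0.07]]
scene 0.08 [0.4339 0.2542 0.08  ] [[0.4406, 0.2533, 0.08], [0.4608, 0.2377, 0.08]]
top 0.06 [0.4291 0.2629 0.06  ] [[0.4571, 0.2488, 0.06]]
top 0.07 [0.4287 0.2608 0.07  ] [[0.4565, 0.2467, 0.07]]
top 0.08 [0.4282 0.2587 0.08  ] [[0.4559, 0.2447, 0.08]]
```

```bash
python3 - <<'E'
from arm import *
m.movel([.148,.45,.35],rate=.3)
m.movep([.38,-.15,.33],down(0,1)); print(m.read_time())
place("short",1)
p=m.read_camera("scene"); cv2.imwrite("pics/s1.png",cv2.resize(p["color"][140:300,180:380],(800,640)[:2] if 0 else (750,600),interpolation=cv2.INTER_CUBIC))
E
```

```text
6.9333
short gap 0.000676548161935491
bad grasp
```

View pics/s1.png

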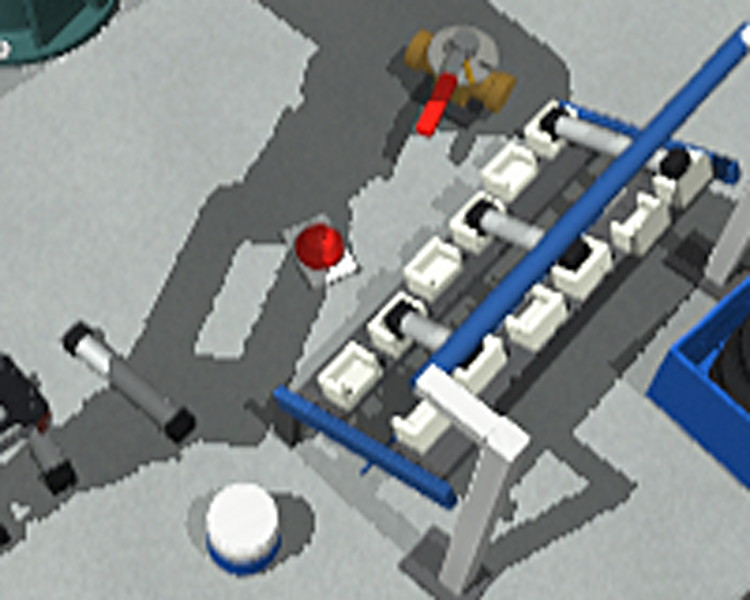

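The gripper closed on nothing. The rest of the scene is undisturbed, but the arm hides the short pillar, so I'll check the tool pose and look again.

```bash
python3 - <<'E'
from arm import *
print(m.read_ee_pos(),m.read_tool_rot(),down(.005,1),m.read_contact_force(),m.read_finger_gap())
p=m.read_camera("scene"); q=m.read_camera("top")
u=proj(p,[.4653,-.3915,.03])[0].round().astype(int);v=proj(q,[.4653,-.3915,.03])[0].round().astype(int)
f=lambda im,u:cv2.resize(im[u[1]-35:u[1]+35,u[0]-35:u[0]+35],(400,400),interpolation=cv2.INTER_CUBIC)
cv2.imwrite("pics/s2.png",np.hstack([f(p["color"],u),f(q["color"],v)])); print(u-35,v-35)
E
```

```text
[ 0.46528755 -0.39146308  0.00397008] [-3.14154886e+00 -7.98952613e-03  5.63201116e-05] [3.14158284 0.00785397 0.        ] [-0.50438923 -0.46699353 -0.15781196] 0.0001936179342379256
[135 238] [313 169]
```

View pics/s2.png

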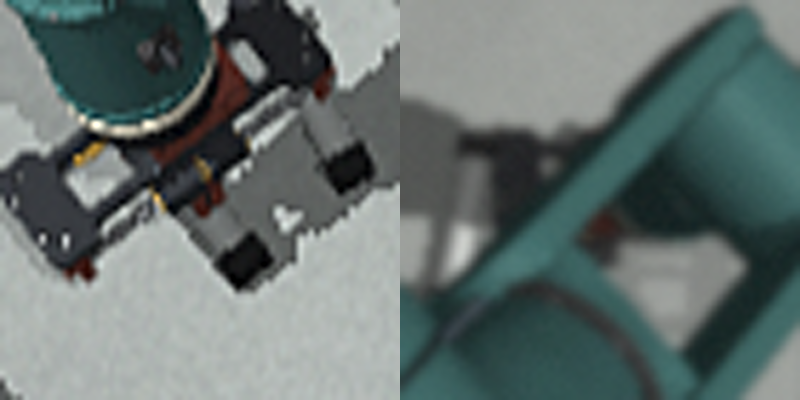

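```bash
python3 - <<'E'
from arm import *
print(m.read_gripper_force(),m.read_time())
m.gripper_to(.055); print(m.read_finger_gap()); m.movel([.4653,-.3915,.13]); m.movel([.40,-.10,.33],rate=.3)
for c in("scene","top"):
    p=m.read_camera(c); pickle.dump(p,open(f"{c}1.pkl","wb"))
    for n in("short","medium","long"): print(c,n,[(np.round(d["xy"],1).tolist(),round(d["p"],2),int(d["pixels"].sum())) for d in m.regions_of("pillar_"+n,p)])
    u=proj(p,[.4653,-.3915,.013])[0].round().astype(int)
    im=cv2.resize(p["color"][u[1]-30:u[1]+30,u[0]-30:u[0]+30],(400,400),interpolation=cv2.INTER_CUBIC)
    h=np.array([proj(p,X@Ro.from_euler("z",.005).as_matrix().T+[.4653,-.3915,.013])for X in pillar(.09)]) - u+30
    for X in h: cv2.polylines(im,[cv2.convexHull(((X+.5)/60*400).astype(np.float32)).round().astype(int)],True,(0,255,0))
    o=im if c=="scene" else np.hstack([o,im])
cv2.imwrite("pics/s3.png",o)
E
```

```text
0.0 11.1417
0.05531805563281413
scene short [([158.3, 236.8], 0.76, 134), ([167.9, 211.0], 0.66, 185), ([173.5, 274.3], 0.64, 214)]
scene medium [([188.7, 252.6], 0.5, 259)]
scene long [([211.2, 244.8], 0.78, 338)]
top short [([311.5, 258.6], 0.55, 147), ([337.2, 241.0], 0.51, 152), ([321.7, 204.7], 0.48, 214)]
top medium [([322.9, 203.5], 0.71, 191), ([252.1, 142.5], 0.54, 509), ([174.6, 147.1], 0.43, 739)]
top long [([170.1, 205.6], 0.66, 641)]
```

View pics/s3.png

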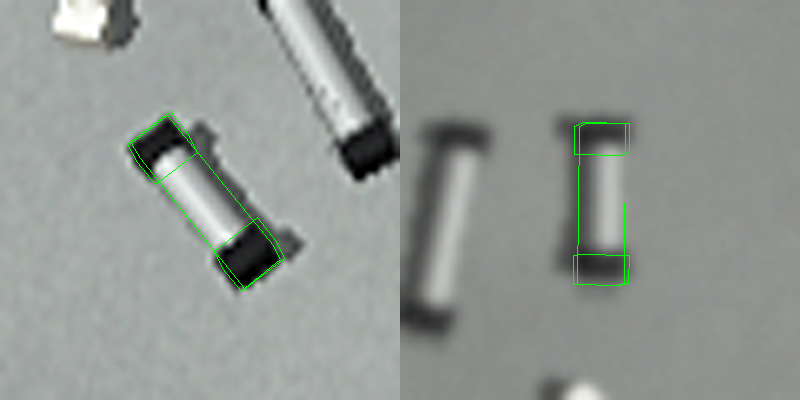

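```bash
python3 - <<'E'
from arm import *
x,y,a=PIL["short"]
m.movep([x,y,.10],down(a,1)); m.movel([x,y,.004],rate=.15)
R=lambda s:print(s,round(m.read_finger_gap(),4),round(m.read_gripper_force(),1),np.round(m.read_contact_force(),1),np.round(m.read_moment(),2),round(m.read_time(),2))
R("open")
for g in(.03,.02,.012):
    m.gripper_to(g);R(g)
p=m.read_camera("scene"); pickle.dump(p,open("scene2.pkl","wb"))
print(m.read_ee_pos())
u=proj(p,[x,y,.013])[0]; print(u,proj(p,m.read_ee_pos())[0])
u=u.round().astype(int); cv2.imwrite("pics/s4.png",cv2.resize(p["color"][u[1]-30:u[1]+30,u[0]-30:u[0]+30],(600,600),interpolation=cv2.INTER_CUBIC))
E
```

```text
open 0.0551 0.0 [ 0.1 -0.   0.5] [-0.01  0.12 -0.02] 17.04
0.03 0.0302 0.0 [0.7 0.3 0.8] [-0.02  0.16  0.02] 17.63
0.02 0.0203 0.0 [-0.4  0.1  0.3] [-0.04  0.12  0.05] 18.03
0.012 0.0123 0.0 [-0.3  0.2 -0.4] [-0.06  0.17 -0.02] 18.41
[ 0.46529956 -0.3915036   0.00399382]
[171.30216507 274.58815778] [171.75191821 275.49114678]
```

View pics/s4.png

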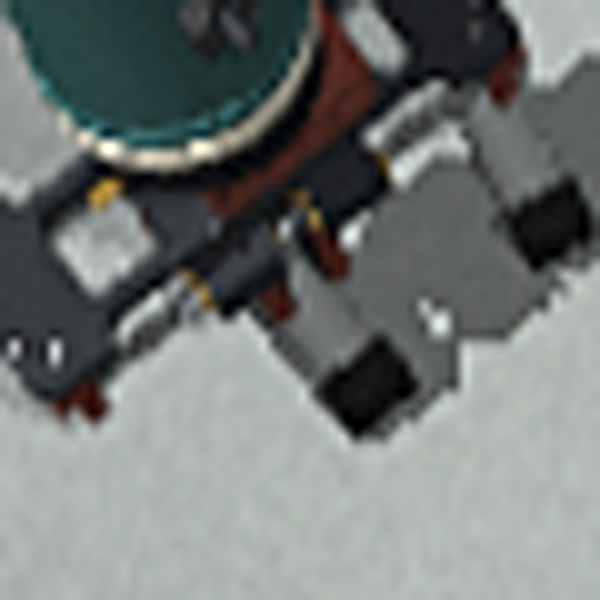

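The red finger tips at about (275,295) and (330,255) straddle the bar's image but sit above it, roughly 20–25 mm higher than the reported TCP. I'll measure the real tip height with a guarded descent.

```bash
python3 - <<'E'
from arm import *
x,y,a=PIL["short"]
m.gripper_to(.055); f0=np.array(m.read_contact_force())
z=.004
while z>-.035:
    z-=.002; m.movel([x,y,z],rate=.05); f=np.array(m.read_contact_force())-f0
    if f[2]>4 or np.linalg.norm(f)>6: break
print(z,f.round(1),m.read_ee_pos(),m.read_time())
E
```

```text
-0.03600000000000002 [-3.4  2.4 17.5] [ 0.46535645 -0.39154984 -0.03419228] 24.275
```

The tips touched the table at a reported z of -0.034, so the real fingertips sit about 34 mm short of the modelled TCP. I'll grasp with that correction, then check on the held pillar in the tilted pose whether the offset is along the tool axis or in world z.

```bash
cat > d.py <<'E'
from arm import *
T=.034; x,y,a=PIL["short"]; n="short"
m.movel([x,y,.004-T],rate=.1); m.gripper_to(0); print("gap",m.read_finger_gap(),m.read_gripper_force())
if m.read_finger_gap()<.015: raise SystemExit
m.movel([x,y,.17],rate=.3); print("load",np.round(m.read_contact_force(),1))
zt=rackpt(RK,0,0,0)-rackpt(RK,0,0,1)  # tool z when tilted
tip=pp(n,-.06,.12); m.movep(tip+T*zt,slope(1)); print(m.read_time())
e=np.array(m.read_ee_pos()); print((e-tip-T*zt).round(4))
for c in("scene","top"):
    p=m.read_camera(c); pickle.dump(p,open(f"{c}3.pkl","wb"))
h1=rackpt(RK,-.06,SY[n]-.066,.12); h2=h1+T*zt+[0,0,T]
ex=rackpt(RK,1,0,0)-rackpt(RK,0,0,0)
for c in("scene","top"):
    p=pickle.load(open(f"{c}3.pkl","rb"))
    for lab,h in(("H1",h1),("H2",h2)): print(c,lab,"caps",*[proj(p,h+s*.037*ex)[0].round(1) for s in(-1,1)])
    I=p["color"]; 
    u=proj(p,h1)[0].round().astype(int)
    im=cv2.resize(I[u[1]-25:u[1]+25,u[0]-25:u[0]+25],(400,400),interpolation=cv2.INTER_CUBIC)
    for h,col in((h1,(0,255,0)),(h2,(0,0,255))):
        for s in(-1,1):
            B=np.array([rackpt(RK,*v)-rackpt(RK,0,0,0) for v in (box(-.008,.008,.013)+[s*.037,0,0])])+h
            cv2.polylines(im,[cv2.convexHull(((proj(p,B)-u+25.5)*8-.5).astype(np.float32)).round().astype(int)],True,col)
    o=im if c=="scene" else np.hstack([o,im])
cv2.imwrite("pics/s5.png",o)
E
python3 d.py
```

```text
gap 0.021224953337230252 29.996340572834015
load [-0.9  0.1 -2.1]
27.1583
[ 0.0005 -0.001  -0.0001]
scene H1 caps [249.7 206.6] [266.5 215.1]
scene H2 caps [253.1 208.8] [270.  217.5]
top H1 caps [270.4 179.1] [268.8 157.6]
top H2 caps [270.1 174.9] [268.5 153.2]
```

View pics/s5.png

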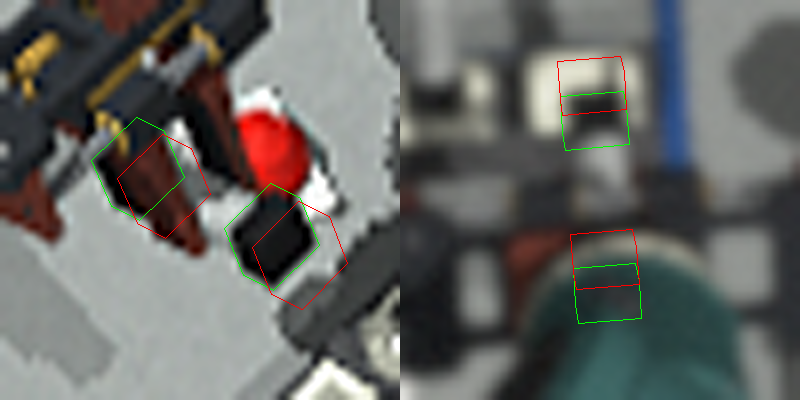

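The green prediction (offset along the tool axis) matches the held cap at (272,237), so the correction is a 34 mm shorter tool. Placing the short pillar now.

```bash
cat >> arm.py <<'E'
T=.034
ZT=rackpt(RK,0,0,0)-rackpt(RK,0,0,1)
def pt(n,x,z): return pp(n,x,z)+T*ZT
def pick(n):
    x,y,a=PIL[n]
    m.movep([x,y,.06-T],down(a,1)); m.movel([x,y,.0045-T],rate=.12); m.gripper_to(0); g=m.read_finger_gap(); print(n,"gap",round(g,4))
    if not .015<g<.03: print("bad grasp"); return False
    m.movel([x,y,.17],rate=.35); print("load",np.round(m.read_contact_force(),1)); m.movep(pt(n,-.06,.12),slope(1)); return True
def put(n,dx=0,dy=0):
    lat=dy*np.array([-np.sin(RK[2]),np.cos(RK[2]),0])
    m.movel(pt(n,dx,.03)+lat,rate=.25); f0=np.array(m.read_contact_force())
    for z in(.012,.006,.002):
        m.movel(pt(n,dx,z)+lat,rate=.06); df=np.array(m.read_contact_force())-f0; print(z,df.round(1),end=" ")
        if np.linalg.norm(df)>15: print("STOP"); return False
    m.gripper_to(.045); m.movel(pt(n,0,.07),rate=.25); m.movel(pt(n,-.06,.12),rate=.3); print("t",m.read_time()); return True
E
python3 - <<'E'
from arm import *
put("short")
E
```

```text
0.012 [-0.9  1.4  1.2] 0.006 [-1.5 -0.2  0.7] 0.002 [-1.3  0.4 -0.2] t 30.2
```

```bash
cat >> arm.py <<'E'
def check(n,P):
    L=dict(long=.15,medium=.12,short=.09)[n]; y=SY[n]-.066
    for c,p in P.items():
        I=p["color"].max(2).astype(float)
        def val(xm,dy,dz):
            tot=[]
            for s in(-1,1):
                B=np.array([rackpt(RK,xm+s*(L/2-.008)+a,y+dy+b,.013+dz) for a,b in((-.008,-.013),(-.008,.013),(.008,.013),(.008,-.013))])
                w=np.zeros(I.shape,np.uint8);w8=np.zeros((I.shape[0]*4,I.shape[1]*4),np.uint8)
                cv2.fillConvexPoly(w8,((proj(p,B)+.5)*4-.5).round().astype(int),1); w=w8.reshape(384,4,512,4).mean((1,3)); tot.append((I*w).sum()/w.sum())
            return tot
        best=min(((sum(val(a,b,0)),a,b) for a in np.arange(-.012,.013,.003) for b in np.arange(-.006,.007,.002)))
        print("check",n,c,"dark at nominal",np.round(val(0,0,0)),"best",np.round(best,3),np.round(val(*best[1:],0)))
E
python3 - <<'E'
from arm import *
P0={"top":pickle.load(open("top0.pkl","rb")),"scene":pickle.load(open("scene0.pkl","rb"))}
check("short",P0)
ok=pick("medium"); print(m.read_time())
P={c:m.read_camera(c) for c in("top","scene")}
pickle.dump(P,open("p4.pkl","wb")); check("short",P)
if ok: put("medium")
E
```

```text
check short top dark at nominal [187. 176.] best [ 3.00632e+02 -1.20000e-02  6.00000e-03] [172. 128.]
check short scene dark at nominal [200.  94.] best [ 2.28324e+02 -1.20000e-02 -6.00000e-03] [168.  60.]
medium gap 0.0214
load [-0.4  0.4 -3.6]
34.4667
check short top dark at nominal [78. 74.] best [1.38447e+02 3.00000e-03 2.00000e-03] [72. 67.]
check short scene dark at nominal [63. 90.] best [ 9.7712e+01  3.0000e-03 -6.0000e-03] [46. 52.]
0.012 [-0.2 -0.6 -0.1] 0.006 [-0.4 -0.7  0.6] 0.002 [ 0.8 -0.1  0.2] t 37.5083
```

```bash
python3 - <<'E'
from arm import *
ok=pick("long")
if ok: put("long")
# clear toward the valve, look
V=np.array([.4288,.261]); th=np.deg2rad(-66)
u=np.array([np.cos(th),np.sin(th)]); g=V+.08*u
m.movep([.36,.02,.30],down(0.4,1))
P={c:m.read_camera(c) for c in("top","scene")}; pickle.dump(P,open("p5.pkl","wb")); print(m.read_time())
for n in SY: check(n,P)
for c,p in P.items():
    I=p["color"].astype(float); red=(I[...,2]>110)&(I[...,1]<70)&(I[...,0]<70)
    q0=proj(p,[.46,.185,.088])[0]; yy,xx=np.nonzero(red); k=np.hypot(xx-q0[0],yy-q0[1])<18; q=np.c_[xx,yy][k]
    if len(q)>10: print(c,len(q),ray(p,q.mean(0),.09))
t=np.deg2rad(15)
for d in(-66,-48,-31):
    a=np.deg2rad(d);u=np.array([np.cos(a),np.sin(a),0])
    for s in(1,-1):
        z=np.r_[u[:2]*np.sin(t),-np.cos(t)]; x=s*(u*np.cos(t)+[0,0,np.sin(t)])
        pos=np.r_[V,0]+.08*u+[0,0,.082]+T*z
        k=m.ik(pos,rv(x,z)); print(d,s,None if k is None else np.round(k,2))
E
```

```text
long gap 0.0213
load [-0.5  0.8 -5.6]
0.012 [-0.7 -0.3 -0.7] 0.006 [ 0.3  0.4 -1.3] 0.002 [ 0.4  1.2 -0. ] t 44.875
45.9583
check long top dark at nominal [82. 59.] best [1.36158e+02 3.00000e-03 0.00000e+00] [76. 60.]
check long scene dark at nominal [59. 40.] best [ 7.0527e+01  3.0000e-03 -6.0000e-03] [43. 27.]
check medium top dark at nominal [77. 57.] best [133.785  -0.      0.   ] [77. 57.]
check medium scene dark at nominal [52. 63.] best [ 8.6638e+01  3.0000e-03 -4.0000e-03] [48. 38.]
check short top dark at nominal [76. 72.] best [1.35532e+02 3.00000e-03 2.00000e-03] [70. 65.]
check short scene dark at nominal [61. 88.] best [ 9.4714e+01  3.0000e-03 -6.0000e-03] [44. 51.]
top 106 [0.46247661 0.19048455 0.09      ]
scene 84 [0.46279547 0.18415134 0.09      ]
-66 1 [ 0.45  0.42  1.88 -0.34  0.88 -2.89]
-66 -1 [ 0.45  0.42  1.88 -0.34  0.88  0.25]
-48 1 None
-48 -1 [ 0.45  0.42  1.89 -0.36  0.79 -0.04]
-31 1 [ 0.44  0.41  1.9  -0.34  0.71  2.8 ]
-31 -1 [ 0.44  0.41  1.9  -0.34  0.71 -0.35]
```

```bash
cat > lev.py <<'E'
from arm import *
V=np.array([.4288,.261,0]); t=np.deg2rad(15)
def lp(d,h=0):
    a=np.deg2rad(d);u=np.array([np.cos(a),np.sin(a),0]); z=np.r_[u[:2]*np.sin(t),-np.cos(t)]; x=-(u*np.cos(t)+[0,0,np.sin(t)])
    return V+.08*u+[0,0,.082]+(T-h)*z,rv(x,z)
def turn(a,b,n=4):
    m.gripper_to(.045); m.movep(*lp(a,.06)); m.movel(lp(a)[0],rate=.12); f0=np.array(m.read_contact_force()); print("down",np.round(f0,1))
    m.gripper_to(0); print("gap",m.read_finger_gap())
    for d in np.linspace(a,b,n+1)[1:]:
        m.movel(*lp(d),rate=.05); print(round(d,1),np.round(m.read_contact_force(),1))
    m.gripper_to(.045); m.movel(lp(b,.07)[0],rate=.2); m.movep([.36,.02,.30],down(0.4,1)); print(m.read_time())
def look():
    P={c:m.read_camera(c) for c in("top","scene")}; pickle.dump(P,open("p6.pkl","wb"))
    for c,p in P.items():
        I=p["color"].astype(float); red=(I[...,2]>100)&(I[...,1]<75)&(I[...,0]<75)
        q0=proj(p,[.5,.22,.088])[0]; yy,xx=np.nonzero(red); k=np.hypot(xx-q0[0],yy-q0[1])<16; q=np.c_[xx,yy][k]
        if len(q)<10: continue
        w,ev=np.linalg.eigh(np.cov(q.T)); mm=q.mean(0); dv=ev[:,1]*8; c0=ray(p,mm,.09); e=ray(p,mm+dv,.09)-ray(p,mm-dv,.09); dd=c0-V
        print(c,len(q),c0.round(4),"axis dir",np.rad2deg(np.arctan2(e[1],e[0])).round(1),"from V",np.rad2deg(np.arctan2(dd[1],dd[0])).round(1))
E
python3 - <<'E'
from lev import *
turn(-65.5,-31); look()
E
```

```text
down [0.9 0.2 0. ]
gap 0.017819740468728865
-56.9 [-2.6  0.9  6.2]
-48.2 [-4.5  1.   5.6]
-39.6 [-4.4  1.8  6.7]
-31.0 [-5.8  1.9  7.1]
52.525
top 91 [0.5006 0.2199 0.09  ] axis dir 148.1 from V -29.8
scene 92 [0.5002 0.2185 0.09  ] axis dir -30.2 from V -30.8
```

```bash
python3 - <<'E'
from vis import *
V=np.array([.4288,.261])
for f in("p5","p6"):
  for c,p in pickle.load(open(f+".pkl","rb")).items():
    I=p["color"]; H=cv2.cvtColor(I,cv2.COLOR_BGR2HSV)
    Y=((H[...,0]>10)&(H[...,0]<35)&(H[...,1]>90)&(H[...,2]>70)).astype(np.uint8)
    u=proj(p,[*V,.05])[0].round().astype(int); W=np.zeros_like(Y); W[u[1]-16:u[1]+17,u[0]-16:u[0]+17]=1
    n,lab,st,ce=cv2.connectedComponentsWithStats(Y*W,connectivity=4)
    for k in range(1,n):
        if st[k,4]<3: continue
        for z in(.045,.07):
            w=ray(p,ce[k],z)[:2]-V; print(f,c,st[k,4],ce[k].round(1),z,w.round(4),np.rad2deg(np.arctan2(w[1],w[0])).round(1),H[lab==k].mean(0).round())
from arm import check,SY,RK
import arm
P=pickle.load(open("p6.pkl","rb"))
for n in list(SY): check(n,P)
for n in list(SY): SY[n]+=.066
print("samples")
for n in list(SY): check(n,P)
E
```

```text
p5 top 55 [169.1 195.3] 0.045 [0.0478 0.0123] 14.5 [ 19. 139. 177.]
p5 top 55 [169.1 195.3] 0.07 [0.0459 0.007 ] 8.6 [ 19. 139. 177.]
p5 top 12 [175.3 200.6] 0.045 [ 0.029  -0.0116] -21.8 [ 20. 109. 163.]
p5 top 12 [175.3 200.6] 0.07 [ 0.0274 -0.0166] -31.1 [ 20. 109. 163.]
p5 top 56 [174.4 220.1] 0.045 [-0.0434 -0.0115] -165.2 [ 19. 143.  97.]
p5 top 56 [174.4 220.1] 0.07 [-0.0439 -0.0165] -159.4 [ 19. 143.  97.]
p5 scene 52 [291.4 153.3] 0.045 [-0.0444 -0.0169] -159.1 [ 20. 176. 108.]
p5 scene 52 [291.4 153.3] 0.07 [-0.0326 -0.0315] -136.0 [ 20. 176. 108.]
p5 scene 113 [309.2 163.4] 0.045 [0.0353 0.0014] 2.2 [ 21. 172. 162.]
p5 scene 113 [309.2 163.4] 0.07 [ 0.0455 -0.0136] -16.6 [ 21. 172. 162.]
p6 top 51 [168.7 195.2] 0.045 [0.0481 0.0139] 16.1 [ 19. 138. 158.]
p6 top 51 [168.7 195.2] 0.07 [0.0463 0.0085] 10.4 [ 19. 138. 158.]
p6 top 55 [174.1 220.2] 0.045 [-0.0438 -0.0105] -166.5 [ 19. 143.  98.]
p6 top 55 [174.1 220.2] 0.07 [-0.0442 -0.0155] -160.7 [ 19. 143.  98.]
p6 scene 54 [291.4 153.3] 0.045 [-0.0443 -0.0168] -159.3 [ 20. 173. 107.]
p6 scene 54 [291.4 153.3] 0.07 [-0.0326 
[... 759 characters left out ...]
 2.00000e-03] [70. 65.]
check short scene dark at nominal [62. 88.] best [ 9.514e+01  3.000e-03 -6.000e-03] [45. 51.]
samples
check long top dark at nominal [84. 65.] best [ 1.3e+02  3.0e-03 -2.0e-03] [72. 58.]
check long scene dark at nominal [72. 52.] best [ 7.0524e+01  3.0000e-03 -6.0000e-03] [43. 28.]
check medium top dark at nominal [79. 64.] best [ 1.33516e+02  3.00000e-03 -2.00000e-03] [71. 63.]
check medium scene dark at nominal [68. 67.] best [ 7.3531e+01  3.0000e-03 -6.0000e-03] [36. 38.]
check short top dark at nominal [77. 67.] best [1.32932e+02 3.00000e-03 0.00000e+00] [70. 63.]
check short scene dark at nominal [ 62. 149.] best [ 1.64022e+02  9.00000e-03 -6.00000e-03] [72. 92.]
```

```bash
python3 -c "
from station import manip as m
print(m.read_time(),m.finish_job())"
```

```text
the job is handed in; nothing more can be done
52.625 None
```

The job is handed in at 52.6 s: in the final camera images all three pillars lie in their matching rows like the samples, and the lever is within about a degree of the half-open mark; the first try at the short pillar closed on nothing because the real fingertips were about 34 mm short of the modelled tool point, which I corrected for.

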